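# Refit the knock bar of a knock box

### The arm

A 6-joint arm with a two-finger parallel gripper is mounted at the origin on a cart in front of the work surface, level with it; the furniture and walls round the work are solid. World frame = base frame: x ahead of the robot, y to its left, z up, the work surface at z = 0. Lengths are in mm, angles in rad, forces in N, time in s.
With the tool pointing down it reaches from about 325 to 900 mm from the base axis. Payload 6.1 kg.
Tool frame: the origin (TCP) lies midway between the tips of the shut fingers; the grasp point (between the pads) lies 19 mm behind it; z points along the fingers, y is the line along which they close (so a half turn about z gives the same grasp; the last joint's range is limited). The gripper opens to 87 mm and grips with 3 to 60 N. Pads are 19 mm wide; open, the fingers measure 117 mm over their backs; the gripper's body (75 mm by 190 mm) begins 51 mm behind the grasp point.
Start: joints at [1.105, 0.22, 1.526, -0, 1.395, -0.126], TCP at [208.31, 589.256, 189.138] pointing down, gripper open.
Joint ranges: [-2.98, 2.98], [-0.91, 2.08], [0.09, 2.57], [-1.24, 4.39], [0.2, 2.65], [-2.68, 2.68]. Speed limits (rad/s): [2.57, 2.57, 3.01, 3.14, 3.14, 3.14].

### API

Orientations are given as [roll, pitch, yaw] about the fixed x, y, z axes, in that order (R = Rz(yaw) Ry(pitch) Rx(roll)).
In Python, from bench import sense, optics, bot gives the robot as it stands.
- The arm moves only by the shell command python3 -m pendant 'ROWS' [FORCE]. ROWS is text: rows parted by semicolons, each of 7 numbers parted by spaces: the opening, from 0 (shut) to 1 (fully open), then the shift along the tool's x, y, z in units of 25 mm (1.0 is 25 mm), then the turn, a rotation vector about the tool's x, y, z in units of 8 degrees (1.0 is 8 degrees). In form: gripper dx dy dz rx ry rz; .... A call has 1 to 12 rows; each row shifts and turns the commanded pose from where the row before left it, along the tool's axes as they then stand; what a row does not reach is not made up. A row lasts 1/10 s, in which the tool goes at most 50 mm and 8.59 degrees, less where a joint would pass 70% of its speed; a pose out of reach is approached as far as the arm can. A call is refused whole if a number of a shift passes 1 or a number of a turn 1, either way. A call with a gripper value outside its range is refused whole. The fingers move at their own pace and stop on an object; FORCE is the grip in N (left out, the last holds). Time passes only in rows, so rows that do not move let the fingers close. It gives the time, the measured TCP pose, the force, the opening and the grip force at its end, in the units of the state.
- sense(): the state, without advancing time (a new reading comes with each control period).
- optics.snapshot(name): name is "side" or "top"; returns (picture, depth): 420x560x3 uint8, blue, green, red; 420x560 float32, mm along the optical axis (not along the pixel's ray), 0 where there is no reading.
- optics.camera_info(name): a dict with "fx", "fy", "cx", "cy" (pixels), "rvec" (rotation vector, rad) and "tvec" (3), from world to camera coordinates, as OpenCV has them. Camera axes: x right, y down, z forward; pixel columns grow to the right and rows downward; lengths in mm; the calibration is good to about 2 mm. A picture is of the moment at which its call begins. camera_info takes no time and is no camera call.
- bot.job_done(): hands the job in; it is judged then, once.
Trained networks look in the newest picture that a camera, given by its name, has taken for a name from the list of things; names that differ only in an ending like _2 or _b are one class to them, and where a whole thing is asked for, a point or a joint stands for the part that bears it (a point fixed in the world has none). Each returns a list of dicts, best first, with "conf" (0 to 1); they miss things now and then, are a little off and sometimes report something else, mostly with a low value. They report only what shows in the picture. A call takes as long as a camera call.
- optics.silhouettes(camera, thing): "mask" (420x560 bool, what is visible of it) and "xy" ([column, row] in pixels, amid what is visible of it).
The state is a dict: "t": time; "q": joint angles; "joint_vel": joint speeds; "tau": joint torques, N m; "tcp_pos": TCP position; "orientation": TCP orientation; "ft_force": force on the tool from outside, world axes, zero at the start; "ft_torque": the same for the moment, N m; "width": opening from 0.0 (shut) to 1.0 (fully open); "gripper_force": force on a finger pad.
Only numpy, scipy, OpenCV 4.12 (cv2) and the standard library are available. Lean on these libraries where they do the work, as an engineer would, in place of code of your own. Each camera call takes 0.05 s, during which the arm holds its last target. There are 200 camera calls.

### The job

Take the knock bar from its wooden rest and refit it in the black knock box: feel for the hole in the right-hand upright of the steel frame and ease the bar, nose first, through that upright, the rubber sleeve and the left-hand upright, until its collar is fully home against the right-hand upright, then let go of it. Use a light hand, never ramming or forcing the bar (well under 25 N), and leave the other things on the counter as they are.

Things in the scene. Friction and masses are not known exactly. Their poses are not given: they have to be found in the camera images.
- knock_bar: Steel bar, 188 mm long, 0.3 kg. Origin on its axis in the collar's seating face; x along the axis to the nose, z up in its rest. Towards +x: round shaft, 12 mm diameter, 130 mm long, the last 5 mm tapering to a flat 11 mm nose. Towards -x: collar, 28 mm diameter, 8 mm thick, then the handle. At the start it lies level in the rest, axis 40 mm above the counter, nose to the robot's left.
- bar_grip (a point): Middle of the bar's black handle block, on the axis 33 mm behind the bar's origin. The block is 50 mm long (along the bar), 18 mm wide and 24 mm high. Grip it from above by the 18 mm width: both sides are free down to the rest's 8 mm board. The centre of mass lies about 28 mm behind the collar's seating face.
- bar_tip (a point): Centre of the bar's flat nose, 130 mm from the bar's origin along its +x. When held by the handle the bar may slowly tip in the fingers under repeated pushes on the nose, so that the nose sinks a few mm.
- bar_rest: Fixed wooden rest: a board 200 x 60 x 8 mm with a 15 mm wide block under the handle and a U-notched post, 48 mm high, 95 mm from the origin towards the nose. The bar lifts straight up out of it. Origin on the counter below the collar's seating face, x along the bar towards the nose.
- knock_box: Fixed open black tub, 140 (x) x 150 (y) x 55 mm high, origin at the centre of its underside; its y is the direction in which the bar goes in (to the robot's left at yaw 0). A steel frame stands in it: two upright plates 90 mm wide, 118 mm high, 6 mm thick (y = -53 to -47 and +47 to +53 mm) and between them a rubber sleeve, 30 mm outside diameter (y = -17 to +17 mm).
- box_entry (a point): Point fixed to the box, in the plane of the right-hand upright's outer face at hole height (box x 0, y -53, z +95 mm). Both uprights and the sleeve have a 15 mm hole on one line parallel to box y at this height. But the frame may stand up to 18 mm to either side along box x, so the holes are that far from this point: not in any reading, to be felt or seen. Home: collar here.
- box_exit (a point): Point fixed to the box, in the plane of the left-hand upright's outer face at hole height (box x 0, y +53, z +95 mm); the holes are shifted from it as at the entry. The frame needs over 14 N sideways to shift. Along box y its rubber mounts give 1 mm per 3 N, up to 6 mm (18 N), then stop hard. With the bar home its nose stands 24 mm beyond this plane.
- service_bell: Counter bell, 69 mm wide, 59 mm high, a bystander; origin under its centre.
- tamper: Coffee tamper, 58 mm wide, 84 mm high, a bystander; origin under its centre.
- cinnamon_shaker: Glass shaker with a metal top, 44 mm wide, 90 mm high, a bystander; origin under its centre.
- keys_till: Bunch of keys, 102 x 113 x 8 mm, a bystander.
- order_pad: Green notebook, 140 x 93 x 14 mm, a bystander.
- portafilter_spare: Spare portafilter, 201 x 64 x 34 mm, a bystander.
- tape_roll: Roll of tape, 90 mm wide, 48 mm high, a bystander.

How it is judged:
By the outcome, as a careful person would: the job done as asked, in the order asked, and still so for the second after the job is handed in, with the robot touching nothing.
It also fails if it takes over 72 s, if anything falls off the work surface, if the arm or the gripper's body presses on something with over 40 N, if the wrist force passes 120 N, or if a joint passes its speed limit or range.

## Working session

There is one attempt and no reset: what is moved stays moved. The work goes in short steps, Python scripts to look and compute and a shell command to move; the robot and the scene stay as the last step left them, time stands still between calls to the robot, and variables do not carry over. Pictures are saved under pics/ and viewed, at most 10 in all, crops included, and the job is handed in when it is done.

```bash
ls; mkdir -p pics; cat > h.py <<'E'
import numpy as np, cv2
from bench import sense, optics, bot
def cam(n):
    c=optics.camera_info(n); R=cv2.Rodrigues(np.array(c["rvec"],float))[0]; return c,R,np.array(c["tvec"],float).ravel()
def cloud(n,depth):
    c,R,t=cam(n); v,u=np.mgrid[0:420,0:560]; z=depth
    P=np.stack([(u-c["cx"])/c["fx"]*z,(v-c["cy"])/c["fy"]*z,z],-1)
    W=(P-t)@R; W[z<=0]=np.nan; return W
def proj(n,p):
    c,R,t=cam(n); q=R@np.array(p,float)+t; return [c["fx"]*q[0]/q[2]+c["cx"],c["fy"]*q[1]/q[2]+c["cy"]]
E
python3 - <<'E'
from h import *
s=sense(); print({k:np.round(v,3) for k,v in s.items()})
im={}
for n in("side","top"):
    p,d=optics.snapshot(n); W=cloud(n,d); np.savez(f"{n}.npz",p=p,W=W); cv2.imwrite(f"pics/{n}0.png",p)
    c,R,t=cam(n); print(n,np.round(-R.T@t),np.round(R[2],2),c["fx"])
    for th in("knock_bar","bar_rest","knock_box"):
        for r in optics.silhouettes(n,th)[:2]:
            m=r["mask"]; q=W[m]; q=q[~np.isnan(q[:,0])]
            print(th,round(r["conf"],2),np.round(r["xy"]),len(q),np.round(np.percentile(q,[2,50,98],axis=0)).tolist())
E
```

```text
pics
{'t': np.float64(0.0), 'q': array([ 1.105,  0.221,  1.528, -0.   ,  1.395, -0.126]), 'joint_vel': array([ 0.002, -0.001, -0.   , -0.001, -0.   ,  0.001]), 'tau': array([ -0.   , -49.46 , -38.738,   0.07 ,   0.057,  -0.   ]), 'tcp_pos': array([208.013, 588.645, 188.047]), 'orientation': array([-3.14 , -0.   ,  2.802]), 'ft_force': array([ 0.227, -0.489,  0.478]), 'ft_torque': array([-0.038, -0.006, -0.011]), 'gripper_force': np.float64(0.0), 'width': np.float64(1.001)}
side [-255. -271.  820.] [ 0.71  0.25 -0.65] 385.9185785021624
knock_bar 0.58 [336. 255.] 365 [[445.0, -220.0, 31.0], [458.0, -169.0, 44.0], [478.0, -44.0, 53.0]]
bar_rest 0.95 [329. 266.] 1014 [[425.0, -242.0, 4.0], [452.0, -145.0, 8.0], [485.0, -52.0, 46.0]]
knock_box 0.8 [225. 216.] 2414 [[441.0, 114.0, 3.0], [498.0, 187.0, 42.0], [587.0, 259.0, 116.0]]
top [-312. -157. 1271.] [ 0.58  0.12 -0.8 ] 483.4187898897785
knock_bar 0.64 [346. 255.] 352 [[444.0, -223.0, 2.0], [459.0, -172.0, 44.0], [495.0, -53.0, 55.0]]
knock_bar 0.48 [347. 214.] 154 [[628.0, -181.0, -4.0], [654.0, -163.0, 1.0], [681.0, -110.0, 7.0]]
bar_rest 0.71 [333. 261.] 836 [[424.0, -245.0, 1.0], [451.0, -145.0, 8.0], [484.0, -56.0, 47.0]]
knock_box 0.56 [235. 224.] 2324 [[442.0, 112.0, 1.0], [503.0, 186.0, 35.0], [589.0, 259.0, 117.0]]
```

```bash
python3 - <<'E'
from h import *
a=np.load("side.npz")["p"]; 
cv2.imwrite("pics/s1.png",cv2.resize(a[150:330,160:400],(800,600),interpolation=cv2.INTER_CUBIC))
E
```

```text
(no output)
```

View pics/side0.png

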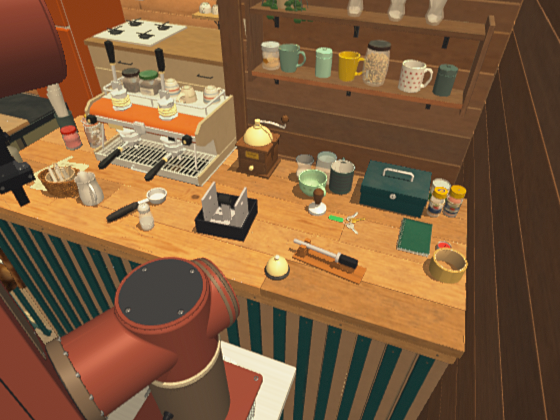

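View pics/s1.png

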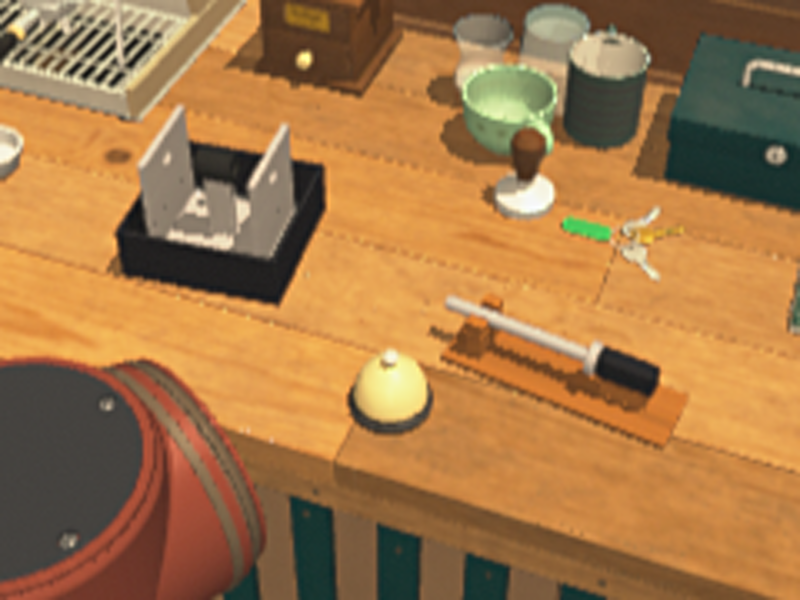

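```bash
python3 - <<'E'
from h import *
for n in("side","top"):
    W=np.load(f"{n}.npz")["W"].reshape(-1,3); im=np.load(f"{n}.npz")["p"].reshape(-1,3)
    def box(x0,x1,y0,y1,z0,z1):
        return (W[:,0]>x0)&(W[:,0]<x1)&(W[:,1]>y0)&(W[:,1]<y1)&(W[:,2]>z0)&(W[:,2]<z1)
    print("==",n)
    # tub rim
    q=W[box(400,620,80,290,48,60)]; 
    r=cv2.minAreaRect(q[:,:2].astype(np.float32)); print("rim",len(q),r)
    q=W[box(400,620,80,290,4,60)]; r=cv2.minAreaRect(q[:,:2].astype(np.float32)); print("tub",len(q),r, np.median(W[box(400,620,80,290,48,60)][:,2]))
    # plates
    for lo,hi in((80,187),(187,300)):
        q=W[box(400,620,lo,hi,70,125)]
        if len(q)<20: continue
        vx,vy,x0,y0=cv2.fitLine(q[:,:2].astype(np.float32),cv2.DIST_HUBER,0,.01,.01).ravel()
        s=(q[:,:2]-[x0,y0])@[vx,vy]; e=(q[:,:2]-[x0,y0])@[-vy,vx]
        print("plate",len(q),"dir",round(float(np.degrees(np.arctan2(vy,vx))),2),"c",x0,y0,"ext",np.percentile(s,[0,2,98,100]).round(1),"e",np.percentile(e,[2,98]).round(1),"ztop",np.percentile(q[:,2],99), "mid",np.array([x0,y0])+np.array([vx,vy])*(np.percentile(s,1)+np.percentile(s,99))/2)
    # shaft
    q=W[box(430,500,-140,-40,40,50)]; 
    v=cv2.fitLine(q[:,:2].astype(np.float32),cv2.DIST_HUBER,0,.01,.01).ravel(); print("shaft",len(q),np.degrees(np.arctan2(v[1],v[0])),v, "ext y",q[:,1].min(),q[:,1].max())
    q=W[box(430,500,-240,-160,42,60)]
    r=cv2.minAreaRect(q[:,:2].astype(np.float32)); print("handle",len(q),r,np.percentile(q[:,2],[50,95]))
    q=W[box(400,520,-270,-20,4,12)]; r=cv2.minAreaRect(q[:,:2].astype(np.float32)); print("board",len(q),r,np.median(q[:,2]))
    q=W[box(300,620,-100,50,-5,5)]; print("counter",np.median(q[:,2]))
E
```

```text
== side
rim 387 ((515.5205078125, 192.58547973632812), (146.63377380371094, 151.39215087890625), 5.524634838104248)
tub 1707 ((516.15283203125, 188.42974853515625), (148.30409240722656, 158.28466796875), 4.880297660827637) 52.761099945008525
plate 278 dir 5.3 c 511.8187 140.42781 ext [-41.6 -40.4  45.6  48.3] e [-2.5 45.7] ztop 118.33223765655582 mid [514.56620777 140.68275957]
plate 322 dir 5.83 c 503.72986 238.64064 ext [-44.3 -41.8  45.4  48.3] e [-49.7   5.9] ztop 118.56388250223608 mid [505.71819712 238.84363615]
shaft 170 81.51023 [ 1.4763275e-01  9.8904222e-01  4.6813144e+02 -8.9753105e+01] ext y -139.0823293227454 -40.30610100027827
handle 158 ((455.7171630859375, -192.09056091308594), (64.21138763427734, 23.380233764648438), 87.20558166503906) [50.33943173 53.2658856 ]
board 855 ((455.2906494140625, -148.78750610351562), (88.8436508178711, 214.03842163085938), 6.035856246948242) 7.264155094254649
counter -1.0410622252671458
== top
rim 374 ((516.2549438476562, 189.4290313720703), (146.54664611816406, 150.90316772460938), 5.801650524139404)
tub 1789 ((508.447998046875, 182.48379516601562), (206.47007751464844, 214.0634765625), 87.5771255493164) 53.03237041255731
plate 200 dir 4.88 c 510.14218 139.00645 ext [-40.7 -38.9  48.5  52.9] e [-4.1 46.4] ztop 121.51178001768328 mid [515.26713393 139.44397354]
plate 231 dir 5.48 c 503.72348 235.51213 ext [-44.1 -42.2  46.5  50.2] e [-47.1   6.1] ztop 120.68276334365194 mid [506.38727275 235.76756951]
shaft 151 81.25629 [ 1.5201491e-01  9.8837823e-01  4.6865726e+02 -9.1052750e+01] ext y -139.63687026799107 -40.389364523446226
handle 137 ((453.61749267578125, -193.37213134765625), (65.79476928710938, 23.942007064819336), 82.61492156982422) [49.7719747  55.23257322]
board 722 ((460.3848876953125, -144.24075317382812), (118.76138305664062, 247.87820434570312), 0.1493968665599823) 7.138350832052165
counter -0.6008087897260692
```

The side picture shows the bar in its rest (nose at about px (294,240), handle about (347,262)). The box has two plates, at about (210,200) and (240,205), with a hole visible at (210,197). From the clouds, the bar's yaw is about 81.4° and the grip about (454,-196.5). The frame's yaw is about 5.4° and the right plate's mid about (515,140). I'll turn first, then travel.

```bash
cat >> h.py <<'E'
from scipy.spatial.transform import Rotation as Ro
def go(p,yaw=None):
    s=sense(); R=Ro.from_euler('xyz',s["orientation"]); d=np.array(p)-s["tcp_pos"]
    r,pi,y=s["orientation"]; print("t",s["t"],"tcp",np.round(s["tcp_pos"],1),"rpy deg",np.round(np.degrees([r,pi,y]),2),"F",np.round(s["ft_force"],1),"w",round(float(s["width"]),3),"gf",round(float(s["gripper_force"]),1))
    print("units shift",np.round(R.inv().apply(d)/25,2))
    if yaw is not None:
        t=Ro.from_euler('xyz',[np.pi,0,np.radians(yaw)]); print("turn units",np.round(np.degrees((R.inv()*t).as_rotvec())/8,2))
E
python3 -m pendant '1 0 0 0 0 0 1; 1 0 0 0 0 0 1; 1 0 0 0 0 0 1; 1 0 0 0 0 0 1; 1 0 0 0 0 0 1; 1 0 0 0 0 0 1; 1 0 0 0 0 0 1; 1 0 0 0 0 0 1; 1 0 0 0 0 0 1; 1 0 0 0 0 0 0.89; 1 0 0 0 0 0 0' 60
python3 -c "
from h import *
go([454,-196.5,110],81.4)
for n in ('side','top'):
    W=np.load(f'{n}.npz')['W'].reshape(-1,3); o=np.array([468.4+1.5,-90.4]); u=np.array([.149,.9888])
    s=(W[:,:2]-o)@u; e=(W[:,:2]-o)@[-u[1],u[0]]
    m=(abs(e)<9)&(abs(s)<170)&(W[:,2]>36)&(W[:,2]<62); h,b=np.histogram(s[m],np.arange(-140,80,5)); print(n,s[m].min(),s[m].max())
    for a in np.arange(-140,75,5):
        k=m&(s>=a)&(s<a+5)
        if k.any(): print(a,k.sum(),np.round(np.percentile(W[k,2],[50,95])),np.round(np.percentile(e[k],[0,50,100])))
"
```

```text
t: 1.5
tcp_pos: [208.3, 589.3, 189.2]
orientation: [3.142, -0.0, 1.42]
ft_force: [0.6, -0.8, -0.5]
width: 1.002
gripper_force: 0.0
t 1.5 tcp [208.3 589.3 189.2] rpy deg [180.    -0.    81.35] F [ 0.6 -0.8 -0.5] w 1.002 gf 0.0
units shift [-29.6   14.44   3.17]
turn units [ 0.   -0.   -0.01]
side -134.94143846545515 53.413058353703306
-135 18 [48. 53.] [-9.  2.  7.]
-130 15 [49. 52.] [-7.  5.  7.]
-125 18 [49. 52.] [-9.  4.  7.]
-120 15 [51. 53.] [-8.  5.  8.]
-115 14 [50. 52.] [-7.  5.  8.]
-110 13 [51. 53.] [-6.  4.  9.]
-105 15 [50. 53.] [-9.  6.  9.]
-100 15 [49. 53.] [-7.  5.  9.]
-95 14 [50. 52.] [-8.  6.  9.]
-90 14 [49. 53.] [-9.  4.  8.]
-85 12 [51. 54.] [-7.  2.  8.]
-80 7 [52. 53.] [-5.  3.  8.]
-75 7 [43. 46.] [-2.  1.  4.]
-70 8 [42. 46.] [-7.  1.  4.]
-65 9 [43. 46.] [-7.  2.  7.]
-60 7 [42. 46.] [-3. -0.  6.]
-55 8 [44. 45.] [-5.  1.  5.]
-50 9 [44. 49.] [-5.  3.  5.]
-45 6 [44. 46.] [-1.  3.  5.]
-40 10 [42. 45.] [-5.  3.  5.]
-35 7 [43. 46.] [-6.  1.  6.]
-30 10 [42. 47.] [-5.  2.  7.]
-25 7 [43. 47.] [-5.  3.  5.]
-20 5 [42. 46.] [-2.  1.  5.]
-15 8 [44. 45.] [-3.  2
[... 892 characters left out ...]

-65 8 [44. 46.] [-4.  2.  5.]
-60 5 [44. 46.] [-4.  2.  6.]
-55 9 [44. 49.] [-7.  2.  7.]
-50 5 [44. 45.] [-4.  1.  4.]
-45 7 [44. 48.] [-4.  2.  6.]
-40 7 [42. 48.] [-1.  1.  6.]
-35 6 [43. 45.] [-8. -0.  4.]
-30 7 [45. 46.] [-3.  3.  5.]
-25 6 [45. 48.] [-6.  2.  6.]
-20 6 [44. 47.] [-2.  2.  6.]
-15 8 [45. 47.] [-4.  2.  5.]
-10 6 [44. 50.] [-1.  2.  7.]
-5 6 [43. 46.] [-5.  1.  4.]
0 7 [41. 45.] [-6. -0.  5.]
5 6 [44. 51.] [2. 3. 5.]
10 8 [43. 45.] [-5.  0.  8.]
15 6 [45. 47.] [-8. -0.  6.]
20 8 [45. 49.] [-8.  2.  4.]
25 5 [43. 46.] [-4.  0.  6.]
30 8 [45. 50.] [-3.  1.  3.]
35 6 [43. 45.] [-3.  3.  7.]
40 5 [42. 47.] [-1.  1.  3.]
45 7 [44. 45.] [-3.  2.  5.]
50 1 [43. 43.] [1. 1. 1.]
```

```bash
python3 -m pendant '1 -.99 .48 0 0 0 0; 1 -.99 .48 0 0 0 0; 1 -.99 .48 0 0 0 0; 1 -.99 .48 0 0 0 0; 1 -.99 .48 0 0 0 0; 1 -.99 .48 0 0 0 0; 1 -.99 .48 0 0 0 0; 1 -.99 .48 0 0 0 0; 1 -.99 .48 0 0 0 0; 1 -.99 .48 0 0 0 0' >/dev/null
python3 -m pendant '1 -.99 .48 0 0 0 0; 1 -.99 .48 0 0 0 0; 1 -.99 .48 0 0 0 0; 1 -.99 .48 0 0 0 0; 1 -.99 .48 0 0 0 0; 1 -.99 .48 0 0 0 0; 1 -.99 .48 0 0 0 0; 1 -.99 .48 0 0 0 0; 1 -.99 .48 0 0 0 0; 1 -.99 .48 0 0 0 0' >/dev/null
python3 -m pendant '1 -.99 .48 .2 0 0 0; 1 -.99 .48 .2 0 0 0; 1 -.99 .48 .2 0 0 0; 1 -.99 .48 .3 0 0 0; 1 -.99 .48 .3 0 0 0; 1 -.99 .48 .4 0 0 0; 1 -.99 .48 .4 0 0 0; 1 -.99 .48 .4 0 0 0; 1 -.99 .48 .4 0 0 0; 1 -.99 .48 .4 0 0 0; 1 0 0 0 0 0 0;1 0 0 0 0 0 0'
python3 -c "
from h import *
go([454,-200,21],81.4)
p,d=optics.snapshot('side'); cv2.imwrite('pics/s2.png',cv2.resize(p[170:320,250:450],(800,600),interpolation=cv2.INTER_CUBIC))"
```

```text
t: 4.7
tcp_pos: [453.0, -198.7, 108.8]
orientation: [-3.14, -0.001, 1.422]
ft_force: [-0.0, 1.2, 0.7]
width: 1.002
gripper_force: 0.0
t 4.7 tcp [ 453.  -198.7  108.8] rpy deg [-1.7994e+02 -4.0000e-02  8.1480e+01] F [-0.   1.2  0.7] w 1.002 gf 0.0
units shift [-0.05  0.05  3.51]
turn units [-0.01 -0.01  0.01]
```

View pics/s2.png

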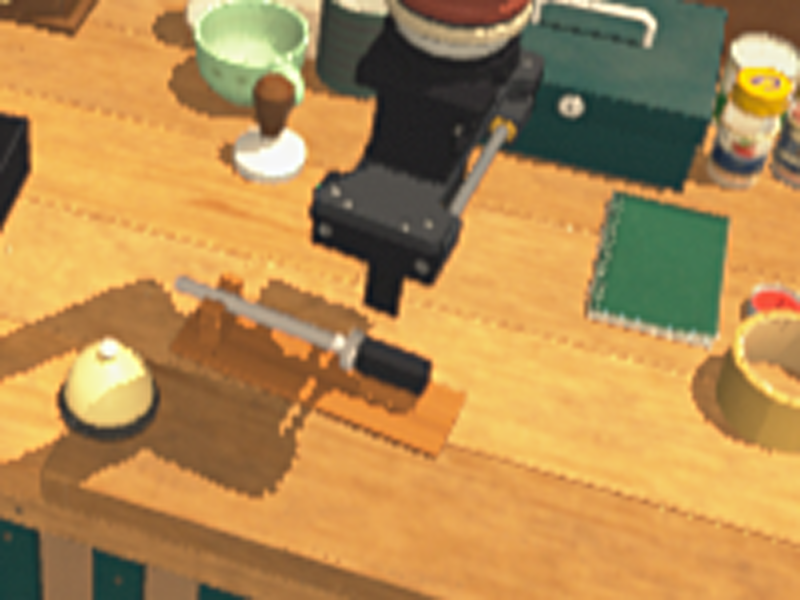

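```bash
python3 -m pendant '1 -.05 .05 .5 0 0 0; 1 0 0 .5 0 0 0; 1 0 0 .5 0 0 0; 1 0 0 .5 0 0 0; 1 0 0 .5 0 0 0; 1 0 0 .5 0 0 0; 1 0 0 .5 0 0 0; 1 0 0 0 0 0 0; 0.4 0 0 0 0 0 0; 0.3 0 0 0 0 0 0; 0.3 0 0 0 0 0 0;0.3 0 0 0 0 0 0' 10
python3 -m pendant '0 0 0 0 0 0 0; 0 0 0 0 0 0 0;0 0 0 0 0 0 0;0 0 0 0 0 0 0;0 0 0 0 0 0 0' 10; python3 -c "
from h import *
go([454,-200,21],81.4)"
```

```text
t: 5.95
tcp_pos: [454.9, -200.4, 22.3]
orientation: [3.14, 0.001, 1.421]
ft_force: [0.3, -0.2, 0.0]
width: 0.726
gripper_force: 0.0
t: 6.45
tcp_pos: [454.4, -200.1, 21.6]
orientation: [-3.142, 0.0, 1.421]
ft_force: [0.5, -0.5, -0.6]
width: 0.266
gripper_force: 0.0
t 6.45 tcp [ 454.4 -200.1   21.6] rpy deg [-180.      0.     81.41] F [ 0.5 -0.5 -0.6] w 0.266 gf 0.0
units shift [ 0.   -0.02  0.03]
turn units [-0.  0.  0.]
```

```bash
python3 -m pendant '0 0 0 0 0 0 0; 0 0 0 0 0 0 0;0 0 0 0 0 0 0' 10;python3 -m pendant '0 0 0 0 0 0 0; 0 0 0 0 0 0 0;0 0 0 0 0 0 0' 50
```

```text
t: 6.75
tcp_pos: [454.4, -200.1, 21.6]
orientation: [-3.142, -0.0, 1.421]
ft_force: [-0.5, 0.3, 0.5]
width: 0.027
gripper_force: 0.0
t: 7.05
tcp_pos: [454.4, -200.1, 21.6]
orientation: [3.142, 0.0, 1.421]
ft_force: [-0.9, -0.4, -0.6]
width: 0.006
gripper_force: 0.0
```

```bash
python3 -c "
from h import *
p,d=optics.snapshot('side');q,d2=optics.snapshot('top')
W=cloud('side',d)
np.savez('s3.npz',p=p,W=W)
def c(i,u,v): return cv2.resize(i[v-50:v+50,u-66:u+67],(400,300),interpolation=cv2.INTER_CUBIC)
u,v=map(int,proj('side',[454,-190,30])); u2,v2=map(int,proj('top',[454,-190,30])); print(u,v,u2,v2)
cv2.imwrite('pics/s3.png',np.hstack([c(p,u,v),c(q,u2,v2)]))"
```

```text
343 263 350 260
```

View pics/s3.png

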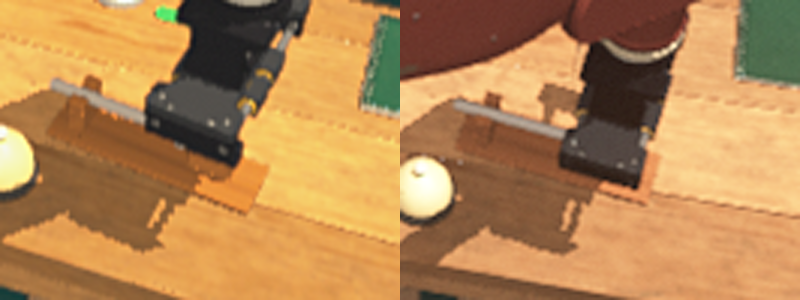

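```bash
python3 -c "
from h import *
for z in (22,60,92,110): print(z,np.round(proj('side',[454.4,-200,z])))
print('tip near at s2',(np.array(proj('side',[410.5,-192,109]))-[250,170])*4,'tcp',(np.array(proj('side',[453,-198.7,109]))-[250,170])*4,'far',(np.array(proj('side',[495.5,-205,109]))-[250,170])*4)
a=np.load('s3.npz');p=a['p'];W=a['W']
cv2.imwrite('pics/s4.png',cv2.resize(p[225:300,300:400],(800,600),interpolation=cv2.INTER_CUBIC))
m=(p.max(-1)<70)
for r in range(235,290,3):
    k=[(c,np.round(W[r,c]).astype(int).tolist()) for c in range(325,372,6) if m[r,c] and W[r,c,2]<150]
    print(r,k[:8])
s=sense();print(s['width'],s['gripper_force'])
"
```

```text
22 [347. 266.]
60 [349. 257.]
92 [350. 248.]
110 [351. 243.]
tip near at s2 [376.64640991 339.23480306] tcp [402.68856776 295.97038203] far [426.66294484 254.99318208]
235 [(337, [432, -164, 149])]
238 []
241 []
244 []
247 []
250 []
253 []
256 [(331, [370, -167, 136])]
259 [(337, [367, -182, 135]), (343, [367, -196, 140])]
262 [(343, [364, -198, 134]), (349, [363, -211, 140]), (355, [368, -225, 140])]
265 [(349, [363, -213, 130]), (355, [446, -220, 44])]
268 []
271 []
274 []
277 []
280 []
283 []
286 []
289 []
0.0037340695649796343 0.0
```

View pics/s4.png

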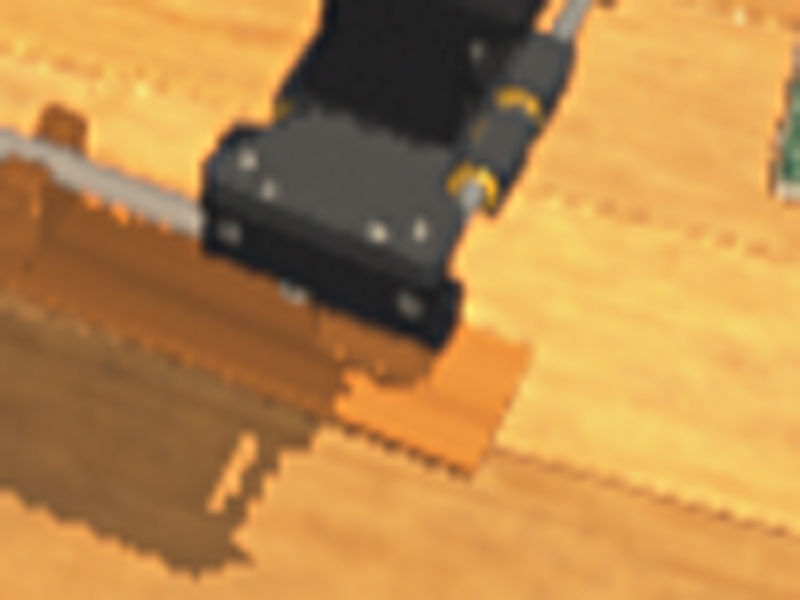

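The picture shows the gripper body over the handle at crop (330,230), and the bar hasn't moved. The fingers shut on nothing, and they look higher than the reported TCP. I'll lift and measure the fingertip.

```bash
python3 -m pendant '0 0 0 -1 0 0 0;0 0 0 -1 0 0 0;0 0 0 -1 0 0 0;0 0 0 -1 0 0 0;0 0 0 0 0 0 0;0 0 0 0 0 0 0'; python3 -c "
from h import *
C=[]
for n in ('side','top'):
    p,d=optics.snapshot(n);W=cloud(n,d); T=sense()['tcp_pos']
    u,v=proj(n,T); print(n,'tcp px',u,v)
    C.append(cv2.resize(p[int(v)-45:int(v)+30,int(u)-50:int(u)+50],(400,300),interpolation=cv2.INTER_CUBIC))
    q=W.reshape(-1,3); m=(abs(q[:,0]-T[0])<60)&(abs(q[:,1]-T[1])<30)&(q[:,2]>75)&(q[:,2]<220)
    h=q[m]
    for z in range(75,220,10):
        k=h[(h[:,2]>=z)&(h[:,2]<z+10)]
        if len(k): print(z,len(k),np.round(np.percentile(k,[5,50,95],axis=0)[:,:2]).tolist())
cv2.imwrite('pics/s5.png',np.hstack(C))
"
```

```text
t: 7.75
tcp_pos: [454.7, -200.3, 122.0]
orientation: [3.14, 0.001, 1.421]
ft_force: [-0.5, 0.3, -0.8]
width: 0.008
gripper_force: 0.0
side tcp px 351.7864007537071 240.5768174683829
top tcp px 356.59631909925514 244.79810559242242
```

View pics/s5.png

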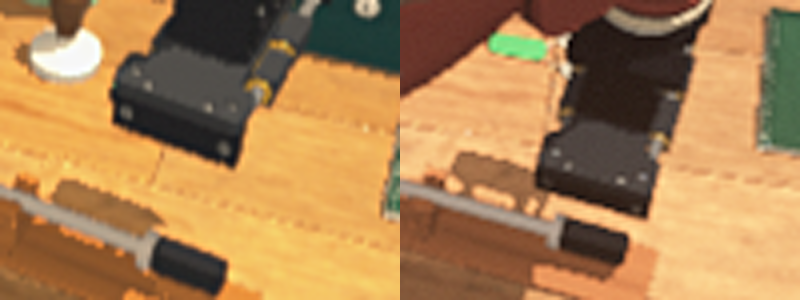

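```bash
python3 -m pendant '1 0 0 0 0 0 0;1 0 0 0 0 0 0;1 0 0 0 0 0 0;1 0 0 0 0 0 0;1 0 0 0 0 0 0;1 0 0 0 0 0 0;1 0 0 0 0 0 0;1 0 0 0 0 0 0;1 0 0 0 0 0 0;1 0 0 0 0 0 0'; python3 -c "
from h import *
C=[]
for n in ('side','top'):
    p,d=optics.snapshot(n);W=cloud(n,d); T=sense()['tcp_pos']; np.savez('o_'+n+'.npz',p=p,W=W)
    R=Ro.from_euler('xyz',sense()['orientation'])
    for k in(-50,50): print(n,'tip',k,np.round(proj(n,R.apply([0,k,0])+T)))
    q=R.inv().apply((W-T).reshape(-1,3)) # tool frame, z down
    for x0 in range(-100,101,10):
        m=(q[:,1]>=x0)&(q[:,1]<x0+10)&(abs(q[:,0])<45)&(q[:,2]<35)&(q[:,2]>-150)
        if m.sum()>3: print(n,x0,m.sum(),np.round(np.percentile(q[m],[2,50,98],axis=0)[:,[0,2]]).tolist())
    u,v=map(int,proj(n,T)); C.append(cv2.resize(p[v-45:v+30,u-50:u+50],(400,300),interpolation=cv2.INTER_CUBIC))
cv2.imwrite('pics/s6.png',np.hstack(C))
"
```

```text
t: 8.85
tcp_pos: [454.4, -200.1, 121.7]
orientation: [3.142, 0.0, 1.421]
ft_force: [0.5, -0.7, 0.2]
width: 0.834
gripper_force: 0.0
side tip -50 [344. 253.]
side tip 50 [359. 228.]
side -100 264 [[-36.0, -147.0], [-1.0, -139.0], [35.0, -127.0]]
side -90 307 [[-37.0, -147.0], [-3.0, -118.0], [35.0, -103.0]]
side -80 114 [[-37.0, -148.0], [-5.0, -146.0], [35.0, -120.0]]
side -70 90 [[-37.0, -147.0], [-6.0, -145.0], [27.0, -110.0]]
side -60 99 [[-38.0, -149.0], [-3.0, -145.0], [24.0, -113.0]]
side -50 120 [[-37.0, -149.0], [-4.0, -56.0], [24.0, -35.0]]
side -40 12 [[-32.0, -146.0], [-25.0, -132.0], [-23.0, -118.0]]
side -30 16 [[-33.0, -147.0], [-28.0, -121.0], [-24.0, -118.0]]
side -20 18 [[-33.0, -148.0], [-27.0, -121.0], [-24.0, -118.0]]
side -10 19 [[-33.0, -146.0], [-28.0, -120.0], [-24.0, -118.0]]
side 0 14 [[-32.0, -148.0], [-27.0, -121.0], [-24.0, -118.0]]
side 10 15 [[-32.0, -146.0], [-29.0, -122.0], [-25.0, -115.0]]
side 20 14 [[-33.0, -144.0], [-27.0, -120.0], [-24.0, -118.0]]
side 30 39 [[-36.0, -143.0], [-26.0, -119.0], [-7.0, -61.0]]
side 40 47 [[-38.0, -145.0], [-29.0, -1
[... 544 characters left out ...]
, -146.0], [31.0, -139.0]]
top -70 73 [[-37.0, -149.0], [-4.0, -145.0], [25.0, -131.0]]
top -60 94 [[-39.0, -149.0], [-3.0, -145.0], [32.0, -124.0]]
top -50 35 [[-40.0, -148.0], [-6.0, -125.0], [33.0, -35.0]]
top -40 16 [[-36.0, -138.0], [-30.0, -120.0], [29.0, -116.0]]
top -30 18 [[-35.0, -143.0], [-28.0, -121.0], [29.0, -117.0]]
top -20 17 [[-35.0, -143.0], [-29.0, -120.0], [29.0, -116.0]]
top -10 16 [[-35.0, -124.0], [-30.0, -119.0], [29.0, -117.0]]
top 0 4 [[-35.0, -122.0], [-33.0, -120.0], [-30.0, -119.0]]
top 40 12 [[-41.0, -127.0], [-39.0, -120.0], [-36.0, -108.0]]
top 60 6 [[-41.0, -139.0], [-40.0, -124.0], [-38.0, -114.0]]
top 70 5 [[-40.0, -148.0], [-39.0, -127.0], [-38.0, -116.0]]
```

View pics/s6.png

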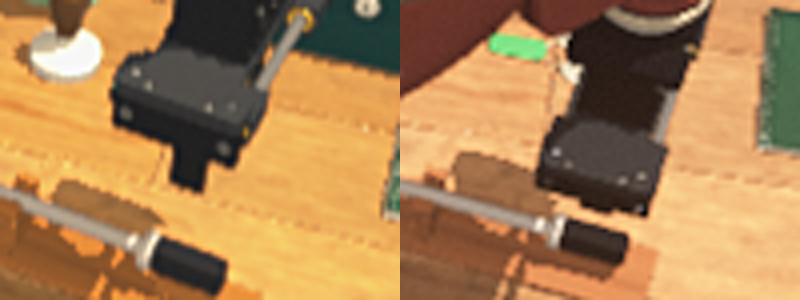

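The fingers (open) show at crop (190,165), with tips about 34 mm above the reported TCP, and the body offset agrees. So reported z reads about 34 mm low. I'll grasp at reported z of about -12.

```bash
python3 -m pendant '1 0 0 1 0 0 0; 1 0 0 1 0 0 0; 1 0 0 1 0 0 0; 1 0 0 .8 0 0 0; 1 0 0 .5 0 0 0; 1 0 0 .3 0 0 0; 1 0 0 .2 0 0 0; 1 0 0 .2 0 0 0; 1 0 0 .2 0 0 0; 1 0 0 .1 0 0 0; 1 0 0 .05 0 0 0; 1 0 0 0 0 0 0' 10
python3 -m pendant '.1 0 0 0 0 0 0; .1 0 0 0 0 0 0; .1 0 0 0 0 0 0; .1 0 0 0 0 0 0; .1 0 0 0 0 0 0; .1 0 0 0 0 0 0; .1 0 0 0 0 0 0; .1 0 0 0 0 0 0; .1 0 0 0 0 0 0; .1 0 0 0 0 0 0;.1 0 0 0 0 0 0' 10
```

```text
t: 10.15
tcp_pos: [454.5, -200.1, -12.0]
orientation: [3.141, 0.0, 1.421]
ft_force: [-0.3, 0.7, 0.3]
width: 0.999
gripper_force: 0.0
t: 11.25
tcp_pos: [455.8, -200.5, -11.8]
orientation: [3.139, 0.001, 1.421]
ft_force: [5.1, -0.8, -3.2]
width: 0.204
gripper_force: 10.0
```

```bash
python3 -m pendant '0 0 .06 0 0 0 0; 0 0 0 0 0 0 0;0 0 0 0 0 0 0' 10; python3 -m pendant '0 0 0 0 0 0 0; 0 0 0 0 0 0 0;0 0 0 0 0 0 0' 60
python3 -m pendant '0 0 0 -.2 0 0 0; 0 0 0 -.4 0 0 0;0 0 0 -.6 0 0 0;0 0 0 -.8 0 0 0;0 0 0 -.8 0 0 0;0 0 0 -.6 0 0 0;0 0 0 -.4 0 0 0;0 0 0 0 0 0 0;0 0 0 0 0 0 0;0 0 0 0 0 0 0'; python3 -c "
from h import *
go([400,0,0],95.4)
for n in ('side','top'):
    p,d=optics.snapshot(n);W=cloud(n,d); T=sense()['tcp_pos']; R=Ro.from_euler('xyz',sense()['orientation'])
    q=R.inv().apply((W-T).reshape(-1,3))
    m=(abs(q[:,1])<12)&(abs(q[:,2]+53)<12)&(q[:,0]>40)&(q[:,0]<200); k=q[m]
    print(n,len(k),'nose',np.sort(k[:,0])[-6:].round(1),'fit y',np.polyfit(k[:,0],k[:,1],1).round(3),'fit z',np.polyfit(k[:,0],k[:,2],1).round(3))
    for a in range(40,170,20):
        j=k[(k[:,0]>=a)&(k[:,0]<a+20)]
        if len(j)>2: print(a,len(j),np.median(j[:,1:],axis=0).round(1), np.percentile(j[:,2],5).round(1))
"
```

```text
t: 11.55
tcp_pos: [455.7, -200.5, -11.9]
orientation: [-3.141, 0.0, 1.421]
ft_force: [-0.9, -1.1, 2.4]
width: 0.204
gripper_force: 10.0
t: 11.85
tcp_pos: [455.9, -200.5, -12.0]
orientation: [-3.142, 0.0, 1.421]
ft_force: [-0.7, -0.7, 2.9]
width: 0.201
gripper_force: 60.0
t: 12.85
tcp_pos: [454.9, -199.7, 81.7]
orientation: [-3.139, -0.001, 1.421]
ft_force: [0.1, 0.0, -3.5]
width: 0.201
gripper_force: 60.0
t 12.85 tcp [ 454.9 -199.7   81.7] rpy deg [-1.7987e+02 -5.0000e-02  8.1410e+01] F [ 0.1  0.  -3.5] w 0.201 gf 60.0
units shift [ 7.57 -3.36  3.28]
turn units [-0.01 -0.01 -1.75]
side 161 nose [160.7 161.5 162.2 163.  163.8 164.5] fit y [ 3.000e-03 -4.644e+00] fit z [  0.    -54.353]
60 22 [ -5.5 -55. ] -58.1
80 34 [ -4.9 -55.2] -58.4
100 34 [ -4.4 -54.6] -57.4
120 32 [ -4.8 -54.8] -58.6
140 33 [ -5.  -54.2] -58.7
160 6 [ -5.  -55.2] -57.2
top 159 nose [144.8 146.6 147.  149.4 149.6 152.4] fit y [-0.004 -3.522] fit z [ 6.0000e-03 -5.5666e+01]
40 30 [ -4.  -55.6] -60.3
60 28 [ -3.5 -54.3] -60.2
80 30 [ -4.4 -54.3] -58.8
100 29 [ -4.7 -55.1] -61.6
120 30 [ -3.5 -55.6] -59.9
140 12 [ -5.6 -55.5] -57.8
```

```bash
python3 - <<'E'
from h import *
C=[]
for n in("side","top"):
    p=np.load(f"{n}.npz")["p"]; 
    u,v=map(int,proj(n,[512,188,95])); u0,v0=u-25,v-25; print(n,"crop origin",u0,v0)
    C.append(cv2.resize(p[v0:v0+50,u0:u0+50],(400,400),interpolation=cv2.INTER_NEAREST))
    for nm,pt in(("R outer",[515,138,95]),("L inner",[506,234,95])): print(nm,np.round((np.array(proj(n,pt))-[u0,v0])*8))
cv2.imwrite("pics/h.png",np.hstack(C))
E
```

```text
side crop origin 200 174
R outer [334. 231.]
L inner [ 88. 185.]
top crop origin 205 188
R outer [332. 215.]
L inner [ 81. 195.]
```

View pics/h.png

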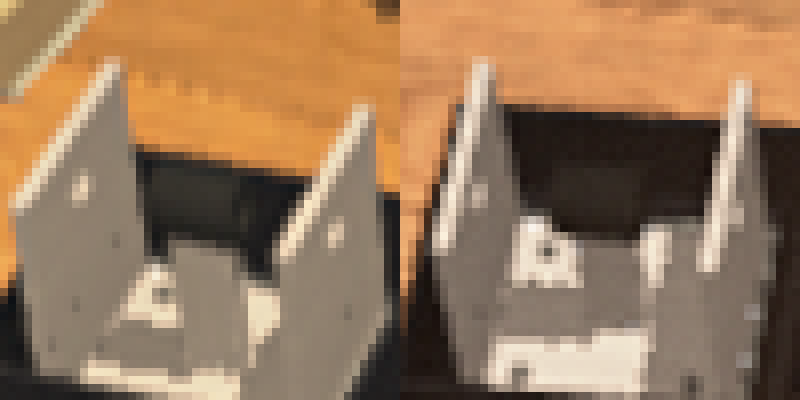

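```bash
python3 - <<'E'
from h import *
def ray(n,u,v,pt,nv):
    c,R,t=cam(n); o=-R.T@t; d=R.T@np.array([(u-c["cx"])/c["fx"],(v-c["cy"])/c["fy"],1]); 
    return o+d*((np.array(pt)-o)@nv)/(d@nv)
nv=np.array([-np.sin(np.radians(5.4)),np.cos(np.radians(5.4)),0])
for n,o,L,Rr in(("side",(200,174),(82,187),(334,232)),("top",(205,188),(78,193),(336,215))):
    for nm,c,pt in(("L",L,[506,234,95]),("R",Rr,[515,138,95])):
        # pixel centers: nearest resize -> (c/8)-0.5
        print(n,nm,np.round(ray(n,o[0]+c[0]/8-.5,o[1]+c[1]/8-.5,pt,nv),1))
# pre-insertion reported TCP: nose 30 mm before R outer at mid (514.5,138)
u=nv[:2]; g=np.array([515,137.5])-u*(163+25); print("target tcp",g); go([g[0],g[1],50],95.4)
print(Ro.from_euler('xyz',sense()["orientation"]).as_matrix().round(3)[:,0])
E
```

```text
side L [498.4 233.3 102.1]
side R [511.4 137.7  99.6]
top L [500.3 233.5 106.4]
top R [516.2 138.1  95.7]
target tcp [532.6923629  -49.66564935]
t 12.95 tcp [ 455.1 -199.8   81.8] rpy deg [-1.7989e+02 -5.0000e-02  8.1410e+01] F [-0.1  0.4 -4.2] w 0.199 gf 60.0
units shift [6.4  2.17 1.27]
turn units [-0.01 -0.01 -1.75]
[0.149 0.989 0.001]
```

```bash
python3 -m pendant '0 0 0 0 0 0 -.58;0 0 0 0 0 0 -.58;0 0 0 0 0 0 -.59;0 .3 .2 0 0 0 0;0 .6 .4 0 0 0 0;0 .8 .5 0 0 0 0;0 .9 .6 0 0 0 0;0 .9 .6 0 0 0 0;0 .9 .6 0 0 0 0;0 .7 .45 0 0 0 0;0 .4 .2 0 0 0 0;0 .18 .1 0 0 0 0'
python3 -m pendant '0 0 0 .4 0 0 0;0 0 0 .6 0 0 0;0 0 0 .35 0 0 0;0 0 0 .2 0 0 0;0 0 0 0 0 0 0;0 0 0 0 0 0 0;0 0 0 0 0 0 0'; python3 - <<'E'
from h import *
go([532.7,-49.7,43],95.4)
for n in ('side','top'):
    p,d=optics.snapshot(n);W=cloud(n,d); np.savez('g_'+n+'.npz',p=p,W=W); T=sense()['tcp_pos']; R=Ro.from_euler('xyz',sense()['orientation'])
    q=R.inv().apply((W-T).reshape(-1,3))
    m=(abs(q[:,1])<12)&(abs(q[:,2]+53)<12)&(q[:,0]>50)&(q[:,0]<175); k=q[m]
    print(n,'shaft',len(k),np.median(k[:,1:],axis=0).round(1),k[:,0].max().round(1))
    # plates in tool frame
    m=(q[:,0]>175)&(q[:,0]<310)&(q[:,2]>-80)&(q[:,2]<-40)&(abs(q[:,1])<80); k=q[m]
    for lo,hi in((175,215),(275,305)):
        j=k[(k[:,0]>lo)&(k[:,0]<hi)&(k[:,2]<-66)]
        if len(j)>5: print(n,lo,len(j),'y ext',np.percentile(j[:,1],[0,3,97,100]).round(1),'x',np.percentile(j[:,0],[2,25,50,98]).round(1),'x(y) slope',np.polyfit(j[:,1],j[:,0],1).round(3))
E
```

```text
t: 14.15
tcp_pos: [533.3, -49.1, 82.5]
orientation: [-3.141, -0.0, 1.666]
ft_force: [-0.5, -0.5, -3.4]
width: 0.199
gripper_force: 60.0
t: 14.85
tcp_pos: [533.9, -50.7, 44.7]
orientation: [3.141, 0.0, 1.665]
ft_force: [0.2, 0.3, -3.4]
width: 0.202
gripper_force: 60.0
t 14.85 tcp [533.9 -50.7  44.7] rpy deg [1.7994e+02 2.0000e-02 9.5390e+01] F [ 0.2  0.3 -3.4] w 0.202 gf 60.0
units shift [ 0.04 -0.04  0.07]
turn units [ 0.01  0.   -0.  ]
side shaft 145 [ -5.1 -54.3] 163.5
side 175 64 y ext [-46.5 -43.6  42.9  44.7] x [190.1 191.3 193.  196.9] x(y) slope [-2.00000e-03  1.93141e+02]
side 275 66 y ext [-45.7 -44.1  40.7  44.2] x [289.3 291.  292.5 296.6] x(y) slope [9.00000e-03 2.92998e+02]
top shaft 119 [ -5.  -55.3] 140.7
```

```bash
python3 -m pendant '0 .3 -.02 .05 0 0 0;0 .3 0 0 0 0 0;0 .2 0 0 0 0 0;0 .1 0 0 0 0 0;0 0 0 0 0 0 0;0 0 0 0 0 0 0'; for i in 1 2 3; do python3 -m pendant '0 .08 0 0 0 0 0;0 .08 0 0 0 0 0;0 0 0 0 0 0 0' | head -4; python3 -c "from h import *;s=sense();print(s['ft_torque'].round(2))"; done
```

```text
t: 15.55
tcp_pos: [530.8, -27.9, 42.9]
orientation: [3.141, 0.0, 1.666]
ft_force: [0.9, -0.5, -3.6]
width: 0.198
gripper_force: 60.0
t: 15.85
tcp_pos: [530.5, -24.2, 43.0]
orientation: [3.141, 0.0, 1.665]
ft_force: [-0.2, -1.7, -3.5]
[-0.28  0.05 -0.03]
t: 16.15
tcp_pos: [530.6, -21.6, 43.3]
orientation: [3.141, 0.003, 1.666]
ft_force: [1.3, -8.1, -2.7]
[-1.36 -0.04  0.1 ]
t: 16.45
tcp_pos: [530.7, -19.3, 43.6]
orientation: [3.14, 0.006, 1.666]
ft_force: [1.3, -12.9, -3.6]
[-2.37 -0.1   0.16]
```

```bash
cat > r.py <<'E'
from h import *
s=sense();u=np.array([-.0941,.9956]);w=np.array([.9956,.0941]);T=s['tcp_pos'];F=s['ft_force']
print("t%.2f along %.1f lat %.1f z %.1f | Falong %.1f Flat %.1f Fz %.1f | pitch/roll %.2f %.2f tq %s"%(s['t'],T[:2]@u,T[:2]@w,T[2],F[:2]@u,F[:2]@w,F[2],np.degrees(s['orientation'][1]),(np.degrees(s['orientation'][0])%360)-180,s['ft_torque'].round(2)))
E
p(){ python3 r.py; }
p
python3 -m pendant '0 -.2 0 0 0 0 0;0 0 0 0 0 0 0' >/dev/null;p
python3 -m pendant '0 0 0 -.04 0 0 0;0 0 0 0 0 0 0'>/dev/null;p
python3 -m pendant '0 0 .06 0 0 0 0;0 0 0 0 0 0 0'>/dev/null;p
python3 -m pendant '0 0 .06 0 0 0 0;0 0 0 0 0 0 0'>/dev/null;p
python3 -m pendant '0 0 .06 0 0 0 0;0 0 0 0 0 0 0'>/dev/null;p
```

```text
t16.45 along -69.2 lat 526.5 z 43.6 | Falong -13.0 Flat 0.1 Fz -3.6 | pitch/roll 0.33 -0.09 tq [-2.37 -0.1   0.16]
t16.65 along -72.4 lat 526.1 z 43.2 | Falong -5.4 Flat 0.4 Fz -4.3 | pitch/roll 0.11 -0.04 tq [-0.95  0.02  0.05]
t16.85 along -72.2 lat 526.0 z 44.1 | Falong -6.1 Flat -0.3 Fz -5.1 | pitch/roll 0.13 -0.03 tq [-1.21 -0.08  0.04]
t17.05 along -72.1 lat 527.0 z 43.9 | Falong -6.0 Flat -1.0 Fz -4.3 | pitch/roll 0.12 0.04 tq [-1.18  0.18  0.25]
t17.25 along -72.0 lat 528.0 z 43.6 | Falong -6.8 Flat -2.5 Fz -4.6 | pitch/roll 0.12 0.10 tq [-1.2   0.39  0.51]
t17.45 along -71.4 lat 529.5 z 43.5 | Falong -0.4 Flat 0.2 Fz -3.8 | pitch/roll 0.05 0.09 tq [-0.09  0.07 -0.01]
```

```bash
p(){ python3 r.py; }
python3 -m pendant '0 .1 0 0 0 0 0;0 0 0 0 0 0 0' >/dev/null;p
python3 -m pendant '0 .1 0 0 0 0 0;0 0 0 0 0 0 0' >/dev/null;p
```

```text
t17.65 along -67.6 lat 530.3 z 43.9 | Falong 0.3 Flat 0.4 Fz -3.0 | pitch/roll -0.05 -0.00 tq [-0.06  0.08  0.05]
t17.85 along -65.2 lat 530.3 z 43.9 | Falong 0.7 Flat -0.7 Fz -3.5 | pitch/roll -0.02 -0.01 tq [-0.11  0.03 -0.02]
```

```bash
p(){ python3 r.py; }
python3 -m pendant '0 0 .06 0 0 0 0;0 0 0 0 0 0 0' >/dev/null;p
python3 -m pendant '0 0 .06 0 0 0 0;0 0 0 0 0 0 0' >/dev/null;p
python3 -m pendant '0 0 -.12 .05 0 0 0;0 0 0 0 0 0 0' >/dev/null;p
python3 -m pendant '0 0 0 -.1 0 0 0;0 0 0 0 0 0 0' >/dev/null;p
python3 -m pendant '0 0 0 -.04 0 0 0;0 0 0 0 0 0 0' >/dev/null;p
```

```text
t18.05 along -65.7 lat 531.7 z 43.9 | Falong -0.5 Flat -0.7 Fz -2.3 | pitch/roll -0.00 0.02 tq [-0.1   0.19  0.11]
t18.25 along -65.7 lat 532.8 z 43.6 | Falong 0.5 Flat -2.0 Fz -3.2 | pitch/roll -0.01 0.07 tq [-0.07  0.44  0.35]
t18.45 along -65.8 lat 530.1 z 42.5 | Falong 0.1 Flat -0.5 Fz -4.0 | pitch/roll -0.00 -0.01 tq [-0.14  0.04 -0.03]
t18.65 along -66.0 lat 530.6 z 45.6 | Falong -0.1 Flat -0.1 Fz -4.3 | pitch/roll 0.02 -0.04 tq [-0.26  0.07  0.11]
t18.85 along -65.9 lat 530.3 z 46.2 | Falong 0.5 Flat 0.1 Fz -5.1 | pitch/roll 0.01 -0.01 tq [-0.38  0.07  0.03]
```

```bash
p(){ python3 r.py; }
python3 -m pendant '0 .1 0 .09 0 0 0;0 .2 0 0 0 0 0;0 .2 0 0 0 0 0;0 .2 0 0 0 0 0;0 0 0 0 0 0 0' >/dev/null;p
python3 -m pendant '0 .1 0 0 0 0 0;0 .1 0 0 0 0 0;0 0 0 0 0 0 0' >/dev/null;p
python3 -m pendant '0 .1 0 0 0 0 0;0 .1 0 0 0 0 0;0 0 0 0 0 0 0' >/dev/null;p
```

```text
t19.35 along -47.4 lat 530.3 z 44.0 | Falong 0.2 Flat 0.3 Fz -3.2 | pitch/roll -0.02 -0.01 tq [-0.12  0.03 -0.01]
t19.65 along -43.0 lat 530.3 z 43.9 | Falong -0.2 Flat 0.2 Fz -2.8 | pitch/roll -0.01 -0.00 tq [-0.11  0.07 -0.04]
t19.95 along -38.0 lat 530.2 z 43.9 | Falong -0.2 Flat -1.0 Fz -3.1 | pitch/roll -0.01 0.01 tq [-0.13  0.02 -0.05]
```

```bash
p(){ python3 r.py; }
python3 -m pendant '0 .1 0 0 0 0 0;0 .1 0 0 0 0 0;0 0 0 0 0 0 0' >/dev/null;p
python3 -m pendant '0 .1 0 0 0 0 0;0 .1 0 0 0 0 0;0 0 0 0 0 0 0' >/dev/null;p
python3 -m pendant '0 .1 0 0 0 0 0;0 .1 0 0 0 0 0;0 0 0 0 0 0 0' >/dev/null;p
```

```text
t20.25 along -33.0 lat 530.2 z 43.9 | Falong 0.2 Flat -0.1 Fz -3.5 | pitch/roll -0.01 0.00 tq [-0.12  0.02  0.  ]
t20.55 along -28.0 lat 530.2 z 43.9 | Falong -0.4 Flat -0.3 Fz -3.7 | pitch/roll -0.01 0.00 tq [-0.11  0.01 -0.01]
t20.85 along -23.0 lat 530.2 z 43.9 | Falong -0.3 Flat 0.2 Fz -3.7 | pitch/roll -0.01 0.00 tq [-0.09  0.04 -0.03]
```

In the sleeve with no force. Continuing.

```bash
p(){ python3 r.py; }
python3 -m pendant '0 .2 0 0 0 0 0;0 .2 0 0 0 0 0;0 .2 0 0 0 0 0;0 .2 0 0 0 0 0;0 0 0 0 0 0 0' >/dev/null;p
python3 -m pendant '0 .2 0 0 0 0 0;0 .2 0 0 0 0 0;0 .2 0 0 0 0 0;0 .1 0 0 0 0 0;0 0 0 0 0 0 0' >/dev/null;p
python3 -m pendant '0 .1 0 0 0 0 0;0 .1 0 0 0 0 0;0 0 0 0 0 0 0' >/dev/null;p
python3 -m pendant '0 .1 0 0 0 0 0;0 .1 0 0 0 0 0;0 0 0 0 0 0 0' >/dev/null;p
```

```text
t21.35 along -2.5 lat 530.2 z 43.9 | Falong 1.0 Flat 0.2 Fz -3.4 | pitch/roll -0.01 0.00 tq [-0.14  0.03 -0.  ]
t21.85 along 14.6 lat 530.2 z 43.9 | Falong 0.5 Flat -0.5 Fz -2.9 | pitch/roll -0.00 0.00 tq [-0.08  0.   -0.02]
t22.15 along 19.4 lat 530.2 z 43.9 | Falong -0.4 Flat 0.1 Fz -2.9 | pitch/roll -0.01 0.00 tq [-0.07  0.03  0.08]
t22.45 along 24.5 lat 530.2 z 43.9 | Falong -0.1 Flat 0.1 Fz -3.8 | pitch/roll -0.01 0.00 tq [-0.1   0.07 -0.01]
```

```bash
p(){ python3 r.py; }
python3 -m pendant '0 .1 0 0 0 0 0;0 .1 0 0 0 0 0;0 0 0 0 0 0 0' >/dev/null;p
python3 -m pendant '0 .1 0 0 0 0 0;0 .1 0 0 0 0 0;0 0 0 0 0 0 0' >/dev/null;p
python3 -m pendant '0 .1 0 0 0 0 0;0 .1 0 0 0 0 0;0 0 0 0 0 0 0' >/dev/null;p
```

```text
t22.75 along 29.5 lat 530.2 z 43.9 | Falong -0.3 Flat 0.1 Fz -2.1 | pitch/roll -0.01 0.00 tq [-0.1   0.08 -0.  ]
t23.05 along 34.5 lat 530.2 z 43.9 | Falong -0.2 Flat -0.5 Fz -2.9 | pitch/roll -0.01 0.00 tq [-0.11  0.05  0.05]
t23.35 along 39.5 lat 530.2 z 43.9 | Falong 0.1 Flat -0.4 Fz -3.2 | pitch/roll -0.01 0.00 tq [-0.12  0.01  0.01]
```

Through the left upright. Easing the collar home, expected at along of about +56.

```bash
p(){ python3 r.py; }
python3 -m pendant '0 .2 0 0 0 0 0;0 .2 0 0 0 0 0;0 .08 0 0 0 0 0;0 0 0 0 0 0 0' >/dev/null;p
python3 -m pendant '0 .06 0 0 0 0 0;0 .06 0 0 0 0 0;0 0 0 0 0 0 0' >/dev/null;p
python3 -m pendant '0 .06 0 0 0 0 0;0 .06 0 0 0 0 0;0 0 0 0 0 0 0' >/dev/null;p
```

```text
t23.75 along 51.7 lat 530.2 z 43.9 | Falong 0.4 Flat 0.0 Fz -3.5 | pitch/roll -0.00 0.00 tq [-0.09  0.02  0.03]
t24.05 along 54.3 lat 530.3 z 43.9 | Falong 0.7 Flat 0.0 Fz -4.3 | pitch/roll -0.00 0.00 tq [-0.11  0.01  0.  ]
t24.35 along 56.7 lat 530.3 z 43.9 | Falong -3.9 Flat 0.1 Fz -3.2 | pitch/roll 0.06 -0.00 tq [-0.59 -0.06  0.02]
```

```bash
p(){ python3 r.py; }
python3 -m pendant '0 .08 0 0 0 0 0;0 0 0 0 0 0 0' >/dev/null;p
python3 -m pendant '0 -.06 0 .03 0 0 0;0 0 0 .03 0 0 0;0 0 0 0 0 0 0' >/dev/null;p
python3 - <<'E'
from h import *
p,d=optics.snapshot('side'); u,v=map(int,proj('side',[515,138,95])); cv2.imwrite('pics/home.png',cv2.resize(p[v-40:v+35,u-50:u+50],(800,600),interpolation=cv2.INTER_CUBIC))
E
```

```text
t24.55 along 58.0 lat 530.3 z 44.0 | Falong -6.8 Flat -0.6 Fz -2.2 | pitch/roll 0.12 -0.00 tq [-1.24 -0.03  0.08]
t24.85 along 57.3 lat 530.6 z 42.7 | Falong -5.2 Flat -0.5 Fz -1.5 | pitch/roll 0.03 -0.04 tq [-0.86  0.01 -0.01]
```

View pics/home.png

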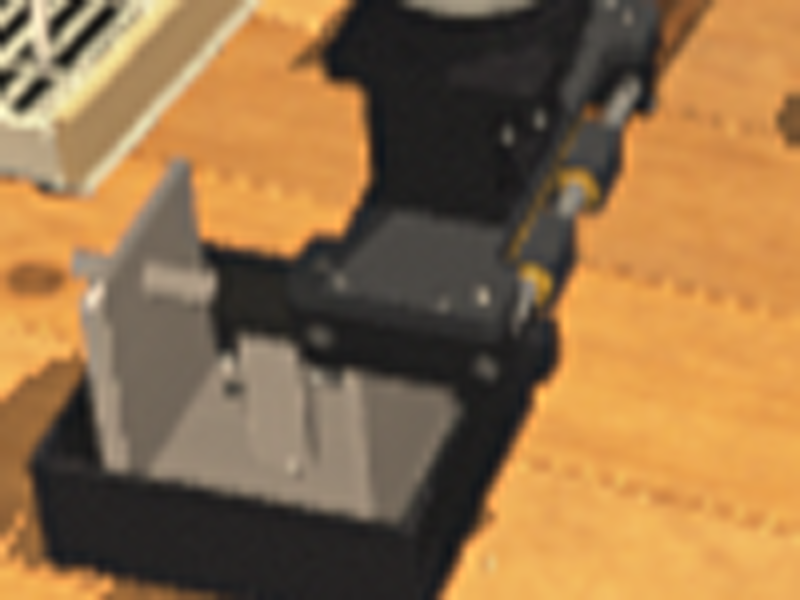

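The bar runs through both uprights, with the nose showing beyond the left one at (85,262). I'll unload the spring and release gently.

```bash
p(){ python3 r.py; }
python3 -m pendant '0 -.06 0 0 0 0 0;0 0 0 0 0 0 0' 60 >/dev/null;p
python3 -m pendant '0 0 0 0 0 0 0;0 0 0 0 0 0 0;0 0 0 0 0 0 0' 3 >/dev/null;p
python3 -m pendant '.26 0 0 0 0 0 0;.35 0 0 0 0 0 0;.5 0 0 0 0 0 0;.7 0 0 0 0 0 0;1 0 0 0 0 0 0;1 0 0 0 0 0 0;1 0 0 0 0 0 0;1 0 0 0 0 0 0;1 0 0 0 0 0 0;1 0 0 0 0 0 0;1 0 0 0 0 0 0' | tail -3;p
```

```text
t25.10 along 56.5 lat 530.4 z 42.4 | Falong -2.5 Flat 0.5 Fz -2.7 | pitch/roll -0.04 -0.03 tq [-0.47 -0.11 -0.01]
t25.40 along 56.4 lat 530.3 z 42.3 | Falong -1.1 Flat 0.7 Fz -1.9 | pitch/roll -0.01 -0.00 tq [-0.4  -0.15 -0.03]
ft_force: [-0.3, 0.1, -0.5]
width: 0.984
gripper_force: 0.0
t26.50 along 56.2 lat 530.3 z 42.4 | Falong 0.1 Flat -0.3 Fz -0.5 | pitch/roll -0.00 0.00 tq [-0.12  0.02 -0.04]
```

Raising straight up, then stepping back so I can check it.

```bash
python3 -m pendant '1 0 0 -.3 0 0 0;1 0 0 -.6 0 0 0;1 0 0 -1 0 0 0;1 0 0 -1 0 0 0;1 0 0 -1 0 0 0;1 0 0 -1 0 0 0;1 -1 0 0 0 0 0;1 -1 0 0 0 0 0;1 -1 0 0 0 0 0;1 -1 0 0 0 0 0;1 -1 0 0 0 0 0' | tail -4;python3 -m pendant '1 -1 0 0 0 0 0;1 -1 0 0 0 0 0;1 -1 0 0 0 0 0;1 0 0 0 0 0 0;1 0 0 0 0 0 0;1 0 0 0 0 0 0' |tail -4
python3 - <<'E'
from h import *
u=np.array([-.0941,.9956]);w=np.array([.9956,.0941]); C=[]
for n in ('side','top'):
    p,d=optics.snapshot(n);W=cloud(n,d).reshape(-1,3); b=np.array([515,138])
    a=(W[:,:2]-b)@u; l=(W[:,:2]-b)@w; m=(abs(l)<16)&(W[:,2]>75)&(W[:,2]<112)&(a>-80)&(a<145)
    for x in range(-75,145,10):
        k=m&(a>=x)&(a<x+10)
        if k.sum()>3: print(n,x,k.sum(),np.median(l[k]).round(1),np.median(W[k,2]).round(1),np.percentile(W[k,2],90).round(1))
    print(n,'ext',a[m&(abs(l)<12)].min().round(1),a[m&(abs(l)<8)&(W[:,2]>88)].max().round(1))
    c,v=map(int,proj(n,[515,120,80])); C.append(cv2.resize(p[v-45:v+45,c-30:c+30],(400,600),interpolation=cv2.INTER_CUBIC))
cv2.imwrite('pics/end.png',np.hstack(C))
E
```

```text
orientation: [3.14, 0.001, 1.665]
ft_force: [1.6, 1.3, -0.3]
width: 1.001
gripper_force: 0.0
orientation: [3.141, -0.0, 1.666]
ft_force: [0.6, 0.3, -0.1]
width: 0.998
gripper_force: 0.0
side -65 15 -1.0 95.8 101.5
side -55 31 -4.6 96.4 102.4
side -45 31 -4.5 99.7 104.4
side -35 29 -3.8 98.3 104.3
side -25 33 -3.9 97.2 103.8
side -15 34 -4.9 99.3 104.6
side -5 37 -7.2 101.3 109.3
side 15 10 -0.4 97.0 98.9
side 25 15 -2.1 97.4 99.3
side 35 42 -3.7 100.5 107.9
side 45 39 -7.5 101.5 108.6
side 55 32 -6.4 100.9 107.9
side 65 22 -7.4 105.0 107.4
side 75 14 -0.0 98.4 99.7
side 85 11 -2.4 98.3 99.8
side 95 48 -1.2 96.9 106.8
side 115 7 -3.1 100.6 103.0
side 125 9 -1.6 99.1 102.9
side ext -58.3 131.3
top -65 15 -3.0 98.6 102.9
top -55 20 -6.2 94.6 101.4
top -45 6 -6.3 85.5 89.5
top ext -60.1 -41.9
```

View pics/end.png

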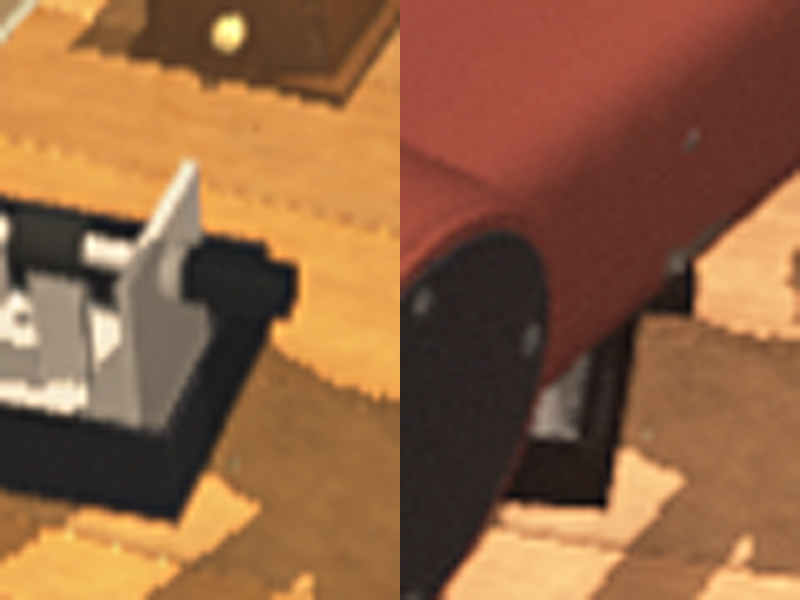

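The collar sits flush on the right-hand upright (left crop, about (175,270)), and the bar spans -59 to +131 mm from the entry face, so it is home. The robot is clear.

```bash
python3 -c "
from bench import bot
print(bot.job_done())"
```

```text
the job is handed in; nothing more can be done
None
```

The knock bar is refitted with its collar home against the right-hand upright and let go; the highest push felt was about 13 N, nothing else on the counter was knowingly touched, and the job is handed in at about 28 s on the robot's clock.

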